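# Count the round plinths into the tray trough and shut the lid

## Task

Two round plinths and one square plinth lie on the platform of the counting tray. Sweep both round plinths along the platform into the trough without lifting them off the tray, and leave the square one lying where it is. Then shut the trough's lid fully.

Things in the scene. Friction and masses are not known exactly. Their poses are not given: they have to be found in the camera images.
- tray: aluminium counting tray, fixed, 200 mm along its x, 196 along y. Origin: centre of its underside; z up; +y runs from platform to trough. The flat platform, 26 mm above the origin, spans y -100 to +35, x -94 to +94 mm; no rim at its -y edge; its +y edge drops straight into the trough. Walls 6 mm thick at both x ends and outside the trough stand 34 mm above the origin
- trough (a point): centre of the trough's floor, axes as the tray's: y +62.5 mm and 4 mm above the tray's origin. The trough is 55 mm wide (y) and 188 mm long (x), its floor 22 mm below the platform
- lid (a joint): angle (rad) of the trough's lid, a grey plate 200 mm long (x), 66 mm from hinge to free edge, 3 mm thick, no handle. Hinge line: along x at y +98 mm, 36 mm above the tray's origin. 0 shut (flat over the trough), pi/2 upright, up to 2.4 leaning outward (+y); starts at 2.0 to 2.3. A friction hinge (under 1 N at the edge) keeps it where left: push it over from outside, then press it right down
- round_a: black plastic round plinth (disc), 36 mm across, 12 mm tall, about 20 g, loose on the platform; origin: centre of its underside, z up
- round_b: a second round plinth, the same as round_a
- square: black plastic square plinth 32 x 32 x 12 mm, loose on the platform, to be left alone; origin: centre of its underside. The three plinths lie side by side along the tray's x, about 60 mm apart, in any order, at y -45 to -5 mm in the tray's frame
Mind the look-alikes: they are no part of the job. What is shaped like the round_a but white is not meant.

How it is judged:
On the way, in this order (a step that is already met when the one before it is completed fails the run):
1. both round plinths lie in the trough, the lid still open (y of each of round_a, round_b in the frame of tray above 0.042 m and z of each of round_a, round_b in the frame of tray below 0.018 m and value of joint lid above 0.5 rad), for 0.2 s.
2. the lid is shut (value of joint lid below 0.12 rad), for 0.2 s.
At the end, for the whole second after the job is handed in: Both round plinths rest inside the trough (their undersides' centres less than 18 mm above the tray's underside, between the trough's walls), the lid is shut to within 0.12 rad (7 degrees), and the square plinth lies on the platform within 20 mm of where it started (y of round_a in the frame of tray between 0.042 and 0.088 m and x of round_a in the frame of tray between -0.094 and 0.094 m and z of each of round_a, round_b in the frame of tray below 0.018 m and linear speed of each of round_a, round_b below 0.02 m/s and y of round_b in the frame of tray between 0.042 and 0.088 m and x of round_b in the frame of tray between -0.094 and 0.094 m and value of joint lid below 0.12 rad and distance of square from where it was at the start of the episode below 0.02 m); the robot touches nothing.
It fails at once if a round plinth is lifted off the tray (its underside more than 30 mm above the platform) (z of any of round_a, round_b in the frame of tray above 0.056 m).
It fails at once if the square plinth is shifted by more than 20 mm (distance of square from where it was at the start of the episode above 0.02 m).
It also fails if it takes over 51 s, if anything falls off the work surface, if the arm or the gripper's body presses on something with over 40 N, if the wrist force passes 120 N, or if a joint passes its speed limit or range.

## Robot

A 7-joint arm with a two-finger parallel gripper is mounted at the origin on the work surface. World frame = base frame: x ahead of the robot, y to its left, z up, the work surface at z = 0. Lengths are in m, angles in rad, forces in N, time in s.
With the tool pointing down it reaches from about 0.4 to 0.85 m from the base axis. Payload 4.5 kg.
Tool frame: the origin (TCP) lies between the finger pads; the fingertips stand 19 mm ahead of it and the grasp point (between the pads) is the TCP (r.tips_ahead is the distance from the TCP to the fingertips, in m); z points along the fingers, y is the line along which they close (so a half turn about z gives the same grasp; the last joint's range is limited). The gripper opens to 88 mm and grips with 3 to 60 N. Pads are 18 mm wide; open, the fingers measure 123 mm over their backs; the gripper's body (75 mm by 187 mm) begins 45 mm behind the grasp point.
Start: joints at [1.321, 0.689, -0.195, 1.565, 0.157, 0.902, -0.215], TCP at [0.175, -0.6, 0.258] pointing down, gripper open.
Joint ranges: [-3.01, 3.01], [-0.46, 2.08], [-1.47, 1.51], [0.13, 2.56], [-1, 4.14], [0.04, 2.09], [-2.66, 2.66]. Speed limits (rad/s): [2.57, 2.57, 3.14, 3.14, 3.14, 3.14, 3.14].

## Interface

Orientations are given as a unit quaternion [x, y, z, w].
In Python, from plant import r, cams, models gives the robot as it stands. The module is installed in compiled form; this text tells all that it offers.
- The arm moves only by the tool jog_arm, never from a script. Its arguments are lists of equal length, an entry for each row: "turn": the turn, a rotation vector about the tool's x, y, z in rad, a list of three; "translation": the shift along the tool's x, y, z in m, a list of three; "grip": the closure, from 0 (fully open) to 1 (shut). In form: {"turn": [[ax, ay, az], ...], "translation": [[tx, ty, tz], ...], "grip": [grip, ...]}. A call has 1 to 20 rows; each row is the pose to reach, as a shift and turn from the pose commanded when the call began, along the tool's axes at that moment; what a row does not reach only later rows make up. A row lasts 1/8 s, in which the tool goes at most 62.5 mm and 10.7 degrees, less where a joint would pass 70% of its speed; a pose out of reach is approached as far as the arm can. A call with a gripper value outside its range is refused whole. The fingers move at their own pace and stop on an object; "force" is the grip in N (left out, the last holds). Time passes only in rows, so rows that repeat a pose let the fingers close. It gives the time, the measured TCP pose, the force, the opening and the grip force at its end, in the units of the state.
- r.get_state(): the state, without advancing time (a new reading comes with each control period).
- cams.snapshot(name): name is "scene" or "top"; returns the picture (420x560x3 uint8, red, green, blue); there is no depth.
- cams.camera_params(name): a dict with "fx", "fy", "cx", "cy" (pixels), "eye" and "orientation" of the camera in the world. Camera axes: x right, y up, looking along -z (the intrinsics and any distortion apply to the point x, -y, -z); pixel columns grow to the right and rows downward; lengths in m; the calibration is good to about 2 mm. A picture is of the moment at which its call begins. camera_params takes no time and is no camera call.
- r.finish_job(): hands the job in; it is judged then, once.
Trained networks look in the newest picture that a camera, given by its name, has taken for a name from the list of things; names that differ only in an ending like _2 or _b are one class to them, and where a whole thing is asked for, a point or a joint stands for the part that bears it (a point fixed in the world has none). Each returns a list of dicts, best first, with "p" (0 to 1); they miss things now and then, are a little off and sometimes report something else, mostly with a low value. They report only what shows in the picture. A call takes as long as a camera call. They do not tell look-alikes from the thing itself.
- models.find_in(camera, name): "position" ([x, y, z] in m, in world coordinates, good to about 4 mm: the middle of the surface that is visible of it).
- models.masks_of(camera, name): "pixels" (420x560 bool, what is visible of it).
- models.place_of(camera, name): "position" ([x, y, z] in m, in world coordinates, good to about 4 mm: a listed point, or the origin of a listed thing).
The state is a dict: "clock": time; "q": joint angles; "qd": joint speeds; "joint_torque": joint torques, N m; "tool_pos": TCP position; "eef_rot": TCP orientation; "contact_force": force on the tool from outside, world axes, zero at the start; "moment": the same for the moment, N m; "opening": opening from 0.0 (shut) to 1.0 (fully open); "finger_force": force on a finger pad.
Only numpy, scipy, OpenCV 4.12 (cv2) and the standard library are available. Lean on these libraries where they do the work, as an engineer would, in place of code of your own. Each camera call takes 0.05 s, during which the arm holds its last target. There are 200 camera calls.

## Working session

There is one attempt and no reset: what is moved stays moved. The work goes in short steps, Python scripts to look and compute and a tool call to move; the robot and the scene stay as the last step left them, time stands still between calls to the robot, and variables do not carry over. Pictures are saved under pics/ and viewed, at most 10 in all, crops included, and the job is handed in when it is done.

Besides the shell and the picture viewer there is one more tool, called after "Request:" as name(argument=value, ...), one argument or row to a line, values as JSON. jog_arm: Moves the arm, as the interface text tells. Its arguments: {"type":"object","properties":{"turn":{"type":"array"},"translation":{"type":"array"},"grip":{"type":"array"},"force":{"type":"number"}},"required":["turn","translation","grip"]}

```bash
mkdir -p pics; cat > h.py <<'E'
import numpy as np, cv2
from plant import r, cams, models
from scipy.spatial.transform import Rotation as R
def ray(n,u,v,z):
    c=cams.camera_params(n); M=R.from_quat(c["orientation"]).as_matrix() if len(np.shape(c["orientation"]))==1 else np.array(c["orientation"])
    d=M@np.array([(u-c["cx"])/c["fx"],-(v-c["cy"])/c["fy"],-1]); e=np.array(c["eye"]); return e+d*(z-e[2])/d[2]
def proj(n,p):
    c=cams.camera_params(n); M=R.from_quat(c["orientation"]).as_matrix()
    q=M.T@(np.array(p)-c["eye"]); return c["cx"]+c["fx"]*q[0]/-q[2], c["cy"]-c["fy"]*q[1]/-q[2]
E
python3 - <<'E'
from h import *
a=cams.snapshot("scene");b=cams.snapshot("top")
cv2.imwrite("pics/s.png",a[:,:,::-1]);cv2.imwrite("pics/t.png",b[:,:,::-1])
for n in("scene","top"):
    print(cams.camera_params(n))
    for k in("tray","trough","lid","round_a","square"):
        print(n,k,[(round(d["p"],2),np.round(d["position"],3).tolist()) for d in models.place_of(n,k)][:4])
s=r.get_state();print(s["clock"],s["tool_pos"],s["eef_rot"],R.from_quat(s["eef_rot"]).as_matrix().round(3))
E
```

```text
{'fx': 437.5777163151397, 'fy': 437.5777163151397, 'cx': 277.8964931086098, 'cy': 209.81800433196517, 'eye': array([0.76132289, 0.38487226, 0.55248947]), 'orientation': array([0.11618492, 0.32516539, 0.88853427, 0.30211816])}
scene tray [(0.96, [0.575, 0.054, 0.001])]
scene trough [(0.66, [0.583, 0.12, 0.008])]Traceback (most recent call last):
  File "<stdin>", line 7, in <module>
ValueError: it knows: round, square, tray, trough
```

```bash
python3 - <<'E'
from h import *
for n in("scene","top"):
    print(cams.camera_params(n)["eye"])
    for k in("tray","trough","round","square"):
        print(n,k,[(round(d["p"],2),np.round(d["position"],3).tolist(),np.round(proj(n,d["position"])).tolist()) for d in models.place_of(n,k)][:5])
s=r.get_state();print(s["clock"],s["tool_pos"],s["eef_rot"],R.from_quat(s["eef_rot"]).as_matrix().round(3))
E
```

```text
[0.76132289 0.38487226 0.55248947]
scene tray [(0.96, [0.575, 0.054, 0.001], [237.0, 257.0])]
scene trough [(0.66, [0.583, 0.12, 0.008], [259.0, 287.0])]
scene round [(0.91, [0.412, 0.07, 0.003], [326.0, 212.0]), (0.77, [0.569, 0.038, 0.028], [234.0, 237.0]), (0.66, [0.508, 0.024, 0.034], [261.0, 210.0]), (0.54, [0.4, -0.011, 0.003], [299.0, 181.0])]
scene square [(0.6, [0.632, 0.006, 0.032], [186.0, 242.0])]
[0.40689538 0.04060065 0.70638664]
top tray [(0.76, [0.578, 0.058, 0.001], [271.0, 192.0])]
top trough [(0.87, [0.584, 0.118, 0.007], [229.0, 184.0])]
top round [(0.92, [0.511, 0.028, 0.029], [289.0, 237.0]), (0.86, [0.412, 0.064, 0.006], [257.0, 310.0]), (0.73, [0.574, 0.032, 0.032], [289.0, 191.0]), (0.63, [0.4, -0.014, 0.002], [314.0, 323.0])]
top square [(0.72, [0.628, 0.008, 0.025], [309.0, 157.0])]
0.6 [ 0.17501081 -0.60002915  0.2577689 ] [ 9.89948333e-01  1.41429461e-01 -6.43667020e-06  6.82505508e-05] [[ 0.96  0.28  0.  ]
 [ 0.28 -0.96 -0.  ]
 [-0.    0.   -1.  ]]
```

View pics/s.png

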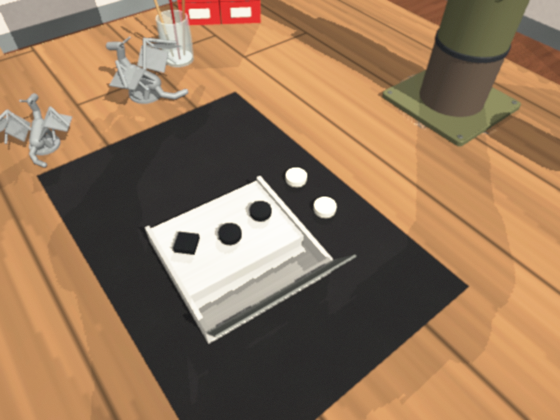

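View pics/t.png

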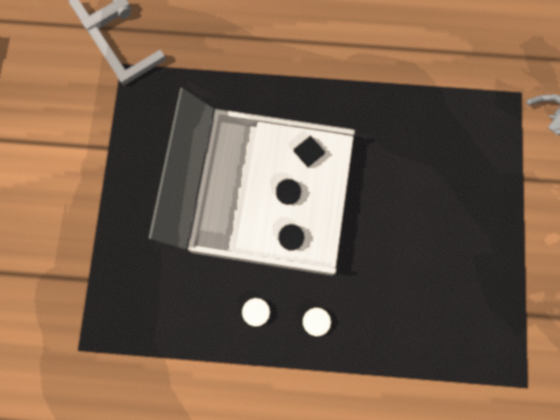

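Black rounds in the top picture are at (289,191) and (291,237), and the black square is at (310,151), all on the tray. The white discs at (256,311) and (317,322) lie off the tray, so they are the look-alikes. One enlarged crop will confirm this and give me the tray corners.

```bash
python3 - <<'E'
from h import *
b=cv2.imread("pics/t.png")
c=cv2.resize(b[80:280,140:370],None,fx=3,fy=3,interpolation=cv2.INTER_CUBIC)
cv2.imwrite("pics/c.png",c)
m=(b.max(2)<60).astype(np.uint8)
n,l,st,ce=cv2.connectedComponentsWithStats(m)
for i in range(n):
    if 200<st[i,4]<1500: print(st[i],ce[i],ray("top",*ce[i],.036).round(4))
for uv in((354,130),(335,272),(218,110),(190,250)): print(uv,ray("top",*uv,.034).round(4))
for uv in((308,0),):pass
E
```

```text
[295 138  29  27 441] [308.93877551 151.11337868] [0.6318 0.009  0.036 ]
[277 180  23  23 422] [288.10663507 191.33649289] [0.5726 0.0336 0.036 ]
[280 225  23  24 432] [291.03703704 236.86574074] [0.5106 0.0252 0.036 ]
(354, 130) [ 0.668  -0.0519  0.034 ]
(335, 272) [ 0.4687 -0.0359  0.034 ]
(218, 110) [0.6832 0.1405 0.034 ]
(190, 250) [0.4829 0.158  0.034 ]
```

View pics/c.png

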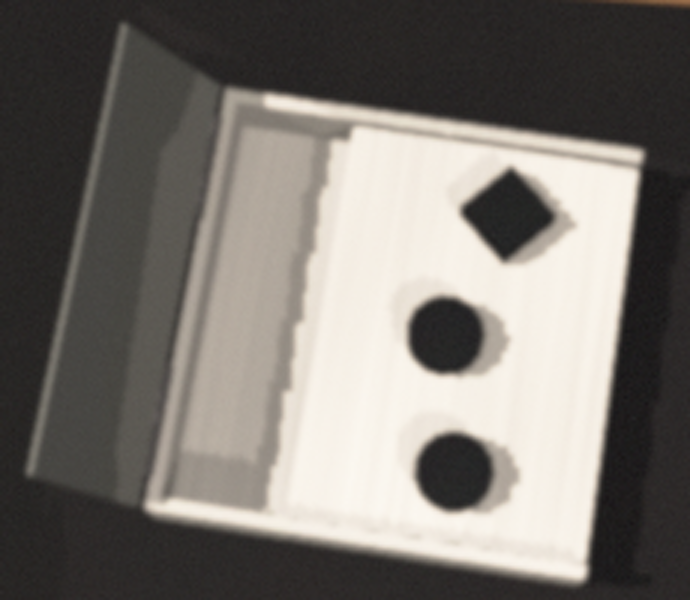

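The crop confirms it: two black discs (crop (446,335) and (454,471)) and the black square turned about 45° (crop (508,215)). The tray is at about (0.576, 0.053) and yawed −4.7°. The corner distances match 200 × 196 mm. I'll space the fingers 61 mm apart so that each one pushes one disc.

Request:
jog_arm(
  turn=[
    [0,0,-1.205],
    [0,0,-1.205],
    [0,0,-1.205],
    [0,0,-1.205],
    [0,0,-1.205],
    [0,0,-1.205],
    [0,0,-1.205],
    [0,0,-1.205],
    [0,0,-1.205],
    [0,0,-1.205],
    [0,0,-1.205],
    [0,0,-1.205],
    [0,0,-1.205],
    [0,0,-1.205],
    [0,0,-1.205],
    [0,0,-1.205],
    [0,0,-1.205],
    [0,0,-1.205],
  ],
  translation=[
    [0.5125,-0.4604,0.138],
    [0.5125,-0.4604,0.138],
    [0.5125,-0.4604,0.138],
    [0.5125,-0.4604,0.138],
    [0.5125,-0.4604,0.138],
    [0.5125,-0.4604,0.138],
    [0.5125,-0.4604,0.138],
    [0.5125,-0.4604,0.138],
    [0.5125,-0.4604,0.138],
    [0.5125,-0.4604,0.138],
    [0.5125,-0.4604,0.138],
    [0.5125,-0.4604,0.138],
    [0.5125,-0.4604,0.138],
    [0.5125,-0.4604,0.138],
    [0.5125,-0.4604,0.138],
    [0.5125,-0.4604,0.138],
    [0.5125,-0.4604,0.138],
    [0.5125,-0.4604,0.138],
  ],
  grip=[0.505,0.505,0.505,0.505,0.505,0.505,0.505,0.505,0.505,0.505,0.505,0.505,0.505,0.505,0.505,0.505,0.505,0.505],
)

```text
clock: 2.85
tool_pos: [0.5381, -0.0147, 0.1198]
eef_rot: [0.736, 0.677, 0.0, 0.0]
contact_force: [-0.4, 0.6, 0.5]
opening: 0.498
finger_force: 0.0
```

Request:
jog_arm(
  turn=[
    [0,0,0],
    [0,0,0],
    [0,0,0],
    [0,0,0],
    [0,0,0],
  ],
  translation=[
    [0,0,0.03],
    [0,0,0.055],
    [0,0,0.065],
    [0,0,0.07],
    [0,0,0.07],
  ],
  grip=[0.505,0.505,0.505,0.505,0.505],
)

```text
clock: 3.48
tool_pos: [0.5383, -0.0145, 0.05]
eef_rot: [0.735, 0.678, 0.0, 0.0]
contact_force: [0.3, 0.2, 1.0]
opening: 0.496
finger_force: 0.0
```

```bash
python3 - <<'E'
from h import *
a=cams.snapshot("scene")
cv2.imwrite("pics/s2.png",cv2.resize(a[150:350,120:380],None,fx=3,fy=3,interpolation=cv2.INTER_CUBIC)[:,:,::-1])
E
```

```text
(no output)
```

View pics/s2.png

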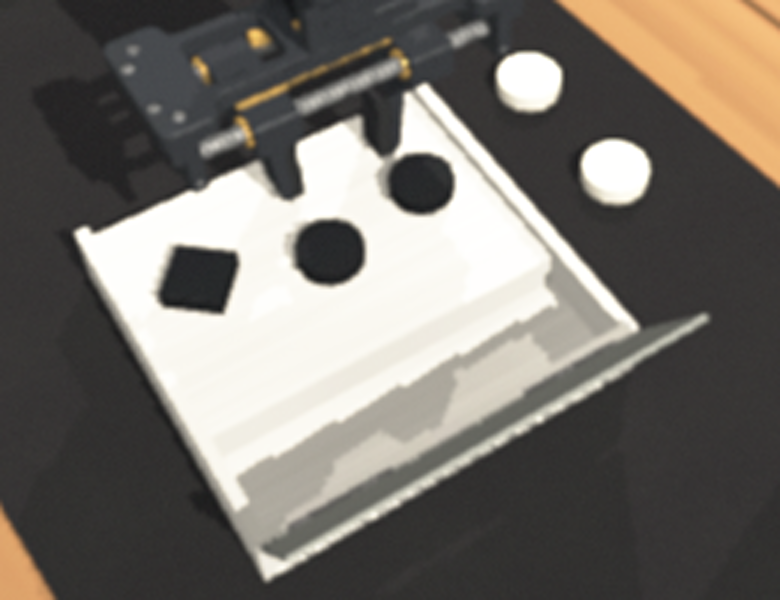

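The rounds are at crop (330,250) and (421,183), with the tips right behind them at (290,190) and (388,150). The tips taper, so their spacing is a few mm too small. I'll open them slightly and sweep.

Request:
jog_arm(
  turn=[
    [0,0,0],
    [0,0,0],
    [0,0,0],
    [0,0,0],
    [0,0,0],
    [0,0,0],
    [0,0,0],
    [0,0,0],
    [0,0,0],
    [0,0,0],
    [0,0,0],
    [0,0,0],
    [0,0,0],
    [0,0,0],
    [0,0,0],
  ],
  translation=[
    [0,0,0.001],
    [0,0,0.001],
    [0.008,0,0.001],
    [0.016,0,0.001],
    [0.024,0,0.001],
    [0.032,0,0.001],
    [0.04,0,0.001],
    [0.048,0,0.001],
    [0.056,0,0.001],
    [0.064,0,0.001],
    [0.07,0,0.001],
    [0.076,0,0.001],
    [0.082,0,0.001],
    [0.088,0,0.001],
    [0.088,0,0.001],
  ],
  grip=[0.43,0.43,0.43,0.43,0.43,0.43,0.43,0.43,0.43,0.43,0.43,0.43,0.43,0.43,0.43],
)

```text
clock: 5.4
tool_pos: [0.5454, 0.0741, 0.0487]
eef_rot: [0.735, 0.678, 0.0, -0.0]
contact_force: [0.2, 0.2, -0.5]
opening: 0.573
finger_force: 0.0
```

```bash
python3 - <<'E'
from h import *
a=cams.snapshot("scene")
cv2.imwrite("pics/s3.png",cv2.resize(a[150:350,120:380],None,fx=3,fy=3,interpolation=cv2.INTER_CUBIC)[:,:,::-1])
E
```

```text
(no output)
```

View pics/s3.png

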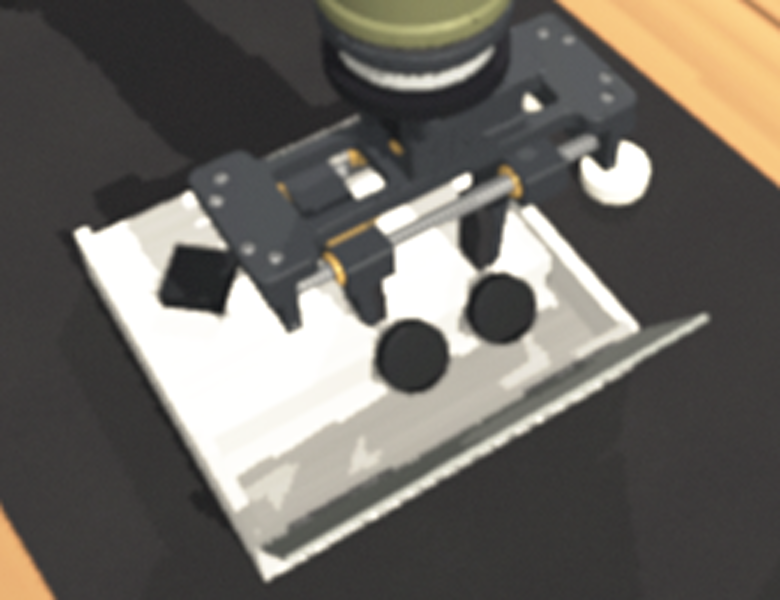

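Both discs, at crop (412,355) and (500,308), are at the edge, and the square hasn't moved. I'll push on over the edge.

Request:
jog_arm(
  turn=[
    [0,0,0],
    [0,0,0],
    [0,0,0],
    [0,0,0],
    [0,0,0],
    [0,0,0],
    [0,0,0],
  ],
  translation=[
    [0.006,0,0],
    [0.011,0,0],
    [0.016,0,0],
    [0.02,0,0],
    [0.023,0,0],
    [0.023,0,0],
    [0.023,0,0],
  ],
  grip=[0.43,0.43,0.43,0.43,0.43,0.43,0.43],
)

```text
clock: 6.32
tool_pos: [0.5472, 0.0958, 0.0487]
eef_rot: [0.736, 0.677, -0.0, 0.0]
contact_force: [0.4, -0.3, -0.4]
opening: 0.57
finger_force: 0.0
```

```bash
python3 - <<'E'
from h import *
a=cams.snapshot("scene")
cv2.imwrite("pics/s4.png",cv2.resize(a[150:350,120:380],None,fx=3,fy=3,interpolation=cv2.INTER_CUBIC)[:,:,::-1])
E
```

```text
(no output)
```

View pics/s4.png

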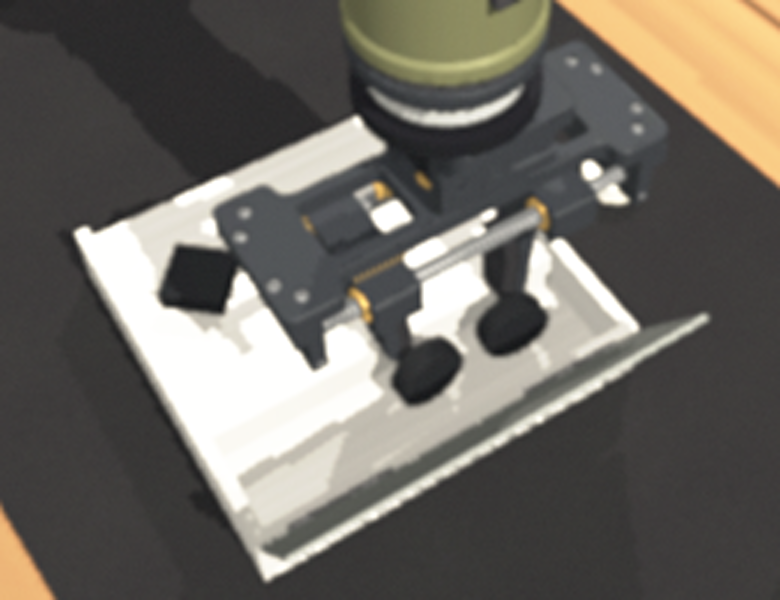

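Both discs, at crop (427,370) and (512,323), are tilted into the trough and leaning on the fingers. I'll push a bit further, then draw back so they drop flat.

Request:
jog_arm(
  turn=[
    [0,0,0],
    [0,0,0],
    [0,0,0],
    [0,0,0],
    [0,0,0],
    [0,0,0],
    [0,0,0],
    [0,0,0],
    [0,0,0],
  ],
  translation=[
    [0.004,0,0],
    [0.008,0,0],
    [0.01,0,0],
    [0.01,0,0],
    [0.0,0,0],
    [-0.015,0,0],
    [-0.04,0,-0.02],
    [-0.06,0,-0.04],
    [-0.06,0,-0.04],
  ],
  grip=[0.43,0.43,0.43,0.43,0.43,0.43,0.43,0.43,0.43],
)

```text
clock: 7.5
tool_pos: [0.5427, 0.0328, 0.0896]
eef_rot: [0.737, 0.676, -0.0, 0.001]
contact_force: [-0.5, -0.7, -0.9]
opening: 0.569
finger_force: 0.0
```

```bash
python3 - <<'E'
from h import *
a=cams.snapshot("scene")
cv2.imwrite("pics/s5.png",cv2.resize(a[150:350,120:380],None,fx=3,fy=3,interpolation=cv2.INTER_CUBIC)[:,:,::-1])
E
```

```text
(no output)
```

View pics/s5.png

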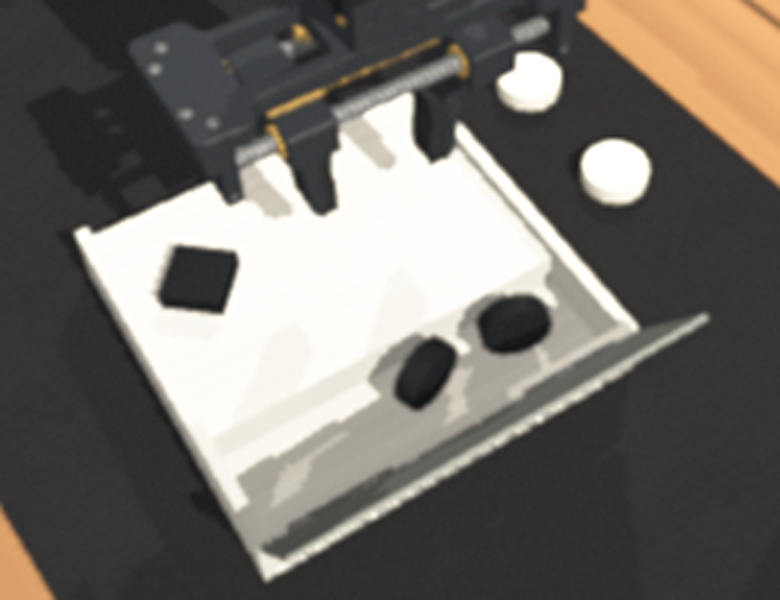

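Both discs, at crop (427,372) and (513,323), now lean steeply against the riser, while the square is untouched. I'll locate them and push their feet outward from below platform height.

```bash
cat >> h.py <<'E'
O=np.array([.5757,.0527,.001]); T=R.from_rotvec([0,0,-.082])
def tr(p): return T.inv().apply(np.array(p)-O).round(4)
E
python3 - <<'E'
from h import *
print("tcp",tr(r.get_state()["tool_pos"]))
b=cams.snapshot("top"); a=cams.snapshot("scene")
for n in("scene","top"):
    print(n,[(round(d["p"],2),tr(d["position"])) for k in("round",) for d in models.place_of(n,k)])
for uv in((262.3,274),(291,257.7)): print(tr(ray("scene",*uv,.018)))
c=cv2.resize(b[90:270,140:340],None,fx=3.2,fy=3.2,interpolation=cv2.INTER_CUBIC)
cv2.imwrite("pics/t2.png",c[:,:,::-1])
E
```

```text
tcp [-0.0317 -0.0205  0.0879]
scene [(0.91, array([-0.165 , -0.0019,  0.0021])), (0.75, array([-0.0072,  0.0567,  0.0256])), (0.73, array([-0.1665, -0.0793, -0.0005])), (0.72, array([-0.0626,  0.0549,  0.0275]))]
top [(0.81, array([-0.0581,  0.0538,  0.0253])), (0.63, array([-0.1647, -0.0006,  0.0016]))]
[-0.0106  0.0567  0.017 ]
[-0.0607  0.0557  0.017 ]
```

View pics/t2.png

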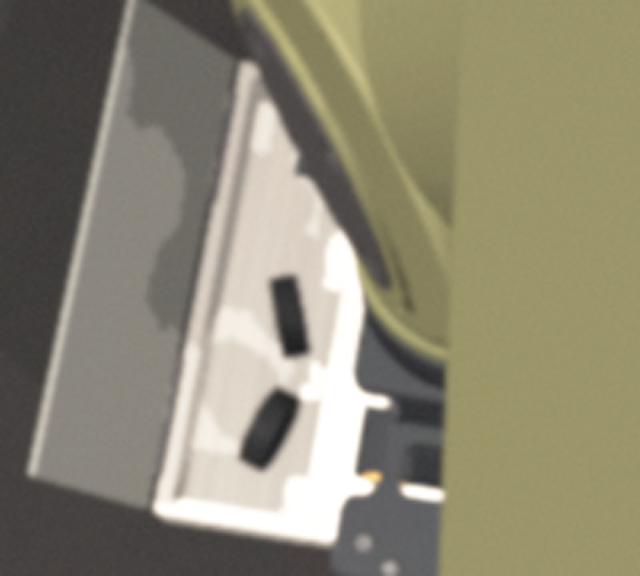

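The discs stand on edge in the trough, at crop (288,316) and (268,430). In the tray frame that is about (−0.009, 0.057) and (−0.060, 0.055). I'll topple their tops towards the outer wall and then let them slide flat.

Request:
jog_arm(
  turn=[
    [0,0,0],
    [0,0,0],
    [0,0,0],
    [0,0,0],
    [0,0,0],
    [0,0,0],
    [0,0,0],
    [0,0,0],
    [0,0,0],
    [0,0,0],
    [0,0,0],
    [0,0,0],
    [0,0,0],
    [0,0,0],
  ],
  translation=[
    [0.02,0,0.02],
    [0.045,0,0.037],
    [0.06,0,0.037],
    [0.066,0,0.037],
    [0.07,0,0.037],
    [0.074,0,0.037],
    [0.078,0,0.037],
    [0.082,0,0.037],
    [0.086,0,0.037],
    [0.089,0,0.037],
    [0.089,0,0.037],
    [0.06,0,0.037],
    [0.02,0,0.02],
    [0.0,0,0.0],
  ],
  grip=[0.43,0.43,0.43,0.43,0.43,0.43,0.43,0.43,0.43,0.43,0.43,0.43,0.43,0.43],
)

```text
clock: 9.5
tool_pos: [0.5414, 0.0331, 0.0887]
eef_rot: [0.736, 0.677, -0.002, 0.0]
contact_force: [-0.6, -0.4, -0.6]
opening: 0.57
finger_force: 0.0
```

```bash
cat > look.py <<'E'
from h import *
print("tcp",tr(r.get_state()["tool_pos"]))
for n in("top","scene"):
    a=cams.snapshot(n); cv2.imwrite(f"pics/l_{n}.png",a[:,:,::-1])
    print(n,[(round(d["p"],2),tr(d["position"])) for d in models.place_of(n,"round")], [(round(d["p"],2),tr(d["position"])) for d in models.place_of(n,"square")])
    for d in models.masks_of(n,"round"):
        m=d["pixels"].astype(np.uint8); v,u=np.nonzero(m)
        print(round(d["p"],2),m.sum(),(u.min(),u.max(),v.min(),v.max()),cv2.minAreaRect(np.c_[u,v].astype(np.float32)),tr(ray(n,u.mean(),v.mean(),.016)), int(a[m>0].mean()))
E
python3 look.py
```

```text
tcp [-0.0326 -0.0223  0.0877]
top [(0.95, array([-0.0105,  0.0737,  0.0276])), (0.69, array([-0.0505,  0.0756,  0.0282])), (0.68, array([-0.164,  0.002,  0.006]))] []
0.94 502 (np.int64(208), np.int64(232), np.int64(176), np.int64(201)) ((220.0, 188.5), (25.0, 24.0), 90.0) [-0.0082  0.0758  0.015 ] 53
0.94 558 (np.int64(243), np.int64(269), np.int64(299), np.int64(325)) ((255.8000030517578, 312.6000061035156), (25.938386917114258, 25.93838882446289), 63.43495178222656) [-0.1674 -0.0022  0.015 ] 254
0.7 517 (np.int64(201), np.int64(226), np.int64(206), np.int64(231)) ((214.1000213623047, 219.20001220703125), (24.59674644470215, 25.043960571289062), 63.43495178222656) [-0.0517  0.0763  0.015 ] 53
scene [(0.84, array([-0.1633,  0.0011,  0.002 ])), (0.7, array([-0.0099,  0.0724,  0.0285])), (0.67, array([-0.0529,  0.0737,  0.0291])), (0.56, array([-0.166 , -0.0786,  0.0026]))] [(0.95, array([ 0.062 , -0.0375,  0.0297]))]
0.81 356 (np.int64(281), np.int64(306), np.int64(259), np.int64(278)) ((292.79998779296875, 267.10003662109375), (16.099689483642578, 24.59674644470215), 63.43495178222656) [-0.0542  0.0703  0.015 ] 44
0.67 350 (np.int64(314), np.int64(335), np.int64(197), np.int64(216)) ((324.5, 206.5), (19.0, 21.0), 90.0) [-0.1629  0.0014  0.015 ] 247
0.59 249 (np.int64(286), np.int64(305), np.int64(168), np.int64(186)) ((296.9512634277344, 178.06097412109375), (15.929723739624023, 19.209373474121094), 38.65980529785156) [-0.1626 -0.0767  0.015 ] 243
```

```bash
python3 - <<'E'
import cv2,numpy as np
a=cv2.imread("pics/l_top.png")[130:260,140:270]; b=cv2.imread("pics/l_scene.png")[210:340,190:350]
f=lambda i:cv2.resize(i,None,fx=600/130/1.75,fy=600/130/1.75,interpolation=cv2.INTER_CUBIC)
cv2.imwrite("pics/comb.png",np.hstack([f(a),f(b)]))
print(np.hstack([f(a),f(b)]).shape)
E
```

```text
(343, 765, 3)
```

View pics/comb.png

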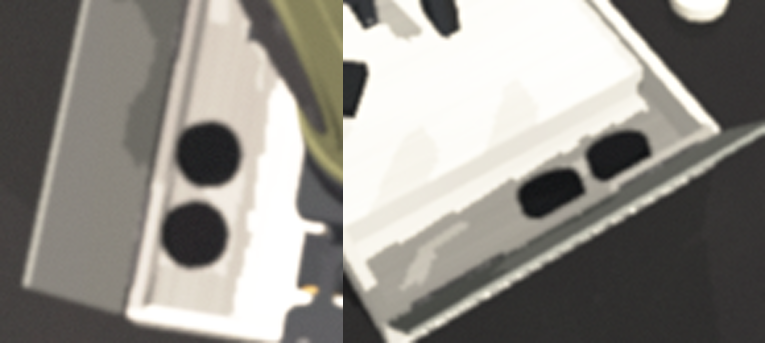

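Both discs look round from above and seem to lie flat against the outer wall (left crop at (208,155) and (193,235)). To check, I'll press gently on them with the fingertips: flat tops should be at z ≈ 0.017, so I should feel no contact until there.

Request:
jog_arm(
  turn=[
    [0,0,0],
    [0,0,0],
    [0,0,0],
    [0,0,0],
    [0,0,0],
    [0,0,0],
    [0,0,0],
    [0,0,0],
    [0,0,0],
    [0,0,0],
    [0,0,0],
  ],
  translation=[
    [0.03,0.001,0.0],
    [0.06,0.001,0.005],
    [0.085,0.001,0.01],
    [0.09,0.001,0.015],
    [0.09,0.001,0.022],
    [0.09,0.001,0.029],
    [0.09,0.001,0.036],
    [0.09,0.001,0.042],
    [0.09,0.001,0.046],
    [0.09,0.001,0.049],
    [0.09,0.001,0.049],
  ],
  grip=[0.62,0.62,0.62,0.62,0.62,0.62,0.62,0.62,0.62,0.62,0.62],
)

```text
clock: 11.28
tool_pos: [0.5503, 0.1256, 0.0392]
eef_rot: [0.736, 0.677, -0.0, -0.0]
contact_force: [0.9, 0.1, 0.7]
opening: 0.381
finger_force: 0.0
```

```bash
python3 look.py
```

```text
tcp [-0.0313  0.0706  0.0382]
top [] []
scene [(0.67, array([-0.0507,  0.0748,  0.0195])), (0.46, array([-0.0084,  0.0782,  0.018 ]))] [(0.86, array([ 0.0615, -0.0388,  0.0258])), (0.7, array([-0.0085,  0.0774,  0.0219]))]
0.81 271 (np.int64(255), np.int64(280), np.int64(276), np.int64(294)) ((265.8000183105469, 283.1000061035156), (15.20526123046875, 26.385601043701172), 63.43495178222656) [-0.0059  0.074   0.015 ] 55
0.74 187 (np.int64(281), np.int64(303), np.int64(264), np.int64(280)) ((291.11920166015625, 272.99163818359375), (22.012807846069336, 15.93032169342041), 10.007980346679688) [-0.0446  0.0727  0.015 ] 48
```

No contact down to tip z = 0.020, so both discs lie flat in the trough. Next I rise, pass over the lid, close the fingers and come down outside it.

Request:
jog_arm(
  turn=[
    [0,0,0],
    [0,0,0],
    [0,0,0],
    [0,0,0],
    [0,0,0],
    [0,0,0],
    [0,0,0],
    [0,0,0],
    [0,0,0],
    [0,0,0],
    [0,0,0],
  ],
  translation=[
    [0,0,-0.05],
    [0,0,-0.1],
    [0,0,-0.15],
    [0,0,-0.165],
    [0.05,0.015,-0.165],
    [0.1,0.03,-0.165],
    [0.135,0.03,-0.165],
    [0.135,0.03,-0.12],
    [0.135,0.03,-0.07],
    [0.135,0.03,-0.055],
    [0.135,0.03,-0.055],
  ],
  grip=[0.62,0.62,0.62,1,1,1,1,1,1,1,1],
)

```text
clock: 13.05
tool_pos: [0.5911, 0.2577, 0.0939]
eef_rot: [0.736, 0.678, -0.001, -0.0]
contact_force: [0.3, -0.2, 0.5]
opening: 0.001
finger_force: 0.0
```

```bash
python3 look.py
```

```text
tcp [-0.0014  0.2056  0.0929]
top [(0.85, array([-0.1669, -0.001 ,  0.0042])), (0.71, array([-0.0104,  0.075 ,  0.0185])), (0.58, array([-0.0471,  0.0779,  0.0202])), (0.58, array([-0.1668, -0.0835,  0.0035]))] [(0.86, array([ 0.0583, -0.0392,  0.0262]))]
0.93 621 (np.int64(303), np.int64(330), np.int64(308), np.int64(335)) ((316.5, 321.5), (27.0, 27.0), 90.0) [-0.1666 -0.0837  0.015 ] 249
0.84 547 (np.int64(202), np.int64(228), np.int64(207), np.int64(232)) ((215.0, 219.5), (25.0, 26.0), 90.0) [-0.052   0.0743  0.015 ] 54
0.79 563 (np.int64(243), np.int64(269), np.int64(300), np.int64(325)) ((256.0, 312.5), (25.0, 26.0), 90.0) [-0.1677 -0.0023  0.015 ] 250
0.68 494 (np.int64(210), np.int64(233), np.int64(177), np.int64(202)) ((221.5, 189.5), (25.0, 23.0), 90.0) [-0.009   0.0736  0.015 ] 48
scene [(0.75, array([-0.0516,  0.0751,  0.0186])), (0.66, array([-0.1665, -0.0776,  0.0037])), (0.56, array([-0.0098,  0.0774,  0.0183])), (0.22, array([-0.0029,  0.0685,  0.0049]))] [(0.92, array([ 0.0627, -0.0402,  0.0281]))]
0.68 225 (np.int64(282), np.int64(295), np.int64(260), np.int64(279)) ((288.5, 269.5), (19.0, 13.0), 90.0) [-0.0469  0.0699  0.015 ] 44
0.64 267 (np.int64(285), np.int64(305), np.int64(168), np.int64(186)) ((294.26922607421875, 178.84616088867188), (20.801258087158203, 15.531606674194336), 33.6900634765625) [-0.1583 -0.0776  0.015 ] 241
```

The place estimates (z ≈ 0.018) leave some doubt about residual tilt, so I'll fit tilt against the silhouettes.

```bash
cat > fit.py <<'E'
from h import *
from scipy.optimize import differential_evolution
ph=np.linspace(0,2*np.pi,40); C=np.array([[.018*np.cos(t),.018*np.sin(t),z] for z in(0,.012) for t in ph])
def hull(n,p):
    x,y,z,a=p; P=T.apply(R.from_rotvec([a,0,0]).apply(C)+[x,y,z])+O
    uv=np.array([proj(n,q) for q in P]); m=np.zeros((420*4,560*4),np.uint8)
    cv2.fillConvexPoly(m,cv2.convexHull((uv*4+2).astype(np.int32)),1); return m
def run(n,x0):
    g=cv2.cvtColor(cv2.imread(f"pics/l_{n}.png"),cv2.COLOR_BGR2GRAY)
    G=cv2.resize(g,None,fx=4,fy=4,interpolation=cv2.INTER_CUBIC)
    u,v=np.array(proj(n,T.apply([x0,.072,.012])+O)); k=18
    s=np.s_[int(4*(v-k)):int(4*(v+k)),int(4*(u-k)):int(4*(u+k))]
    D=(G[s]<70).astype(np.uint8)
    nc,l,st,_=cv2.connectedComponentsWithStats(D); 
    D=(l==l[D.shape[0]//2,D.shape[1]//2])
    for lab,b in(("flat",0),("free",.9),("up30",None)):
        bd=[(x0-.01,x0+.01),(.055,.085),(.004,.0045) if b==0 else (.004,.03),(0,1e-4) if b==0 else (.5,.55) if b is None else (-.9,.9)]
        f=lambda p:-(lambda M:(M&D).sum()/(M|D).sum())(hull(n,p)[s]>0)
        o=differential_evolution(f,bd,maxiter=12,popsize=8,seed=1)
        print(n,x0,lab,o.x.round(4),round(-o.fun,3),D.sum()/16)
for x0 in(-.009,-.052): run("top",x0)
for x0 in(-.009,-.052): run("scene",x0)
E
timeout 300 python3 fit.py
python3 - <<'E'
import cv2,numpy as np
a=cv2.imread("pics/l_top.png")[165:245,180:260]; b=cv2.imread("pics/l_scene.png")[235:315,230:316]
f=lambda i:cv2.resize(i,(i.shape[1]*4,i.shape[0]*4),interpolation=cv2.INTER_CUBIC)
cv2.imwrite("pics/comb2.png",np.hstack([f(a),f(b)]))
E
```

```text
Traceback (most recent call last):
  File "fit.py", line 21, in <module>
    for x0 in(-.009,-.052): run("top",x0)
                            ~~~^^^^^^^^^^
  File "fit.py", line 19, in run
    o=differential_evolution(f,bd,maxiter=12,popsize=8,seed=1)
  File "fit.py", line 18, in <lambda>
    f=lambda p:-(lambda M:(M&D).sum()/(M|D).sum())(hull(n,p)[s]>0)
                                                   ~~~~^^^^^
  File "fit.py", line 6, in hull
    uv=np.array([proj(n,q) for q in P]); m=np.zeros((420*4,560*4),np.uint8)
                 ~~~~^^^^^
  File "h.py", line 8, in proj
    c=cams.camera_params(n); M=R.from_quat(c["orientation"]).as_matrix()
ValueError: time passes only in moves, steps and waits
```

View pics/comb2.png

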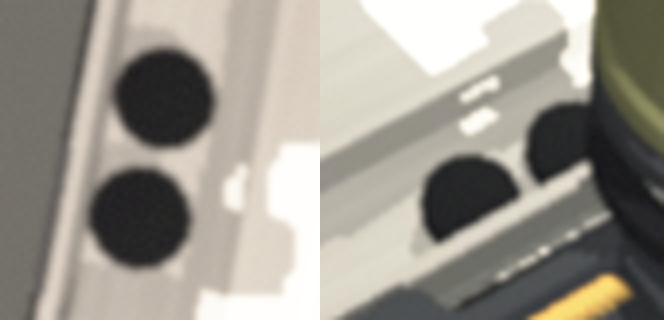

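In the picture both discs look flat: left crop at (165,97) and (140,217), and round tops in the right crop at (468,200). That agrees with the fingertip probe. I'll swing the lid over now.

Request:
jog_arm(
  turn=[
    [0,0,0],
    [0,0,0],
    [0,0,0],
    [0,0,0],
    [0,0,0],
    [0,0,0],
    [0,0,0],
    [0,0,0],
    [0,0,0],
    [0,0,0],
    [0,0,0],
    [0,0,0],
    [0,0,0],
    [0,0,0],
    [0,0,0],
    [0,0,0],
  ],
  translation=[
    [-0.025,0,0],
    [-0.047,0,0],
    [-0.057,0,0],
    [-0.067,0,0],
    [-0.077,0,0],
    [-0.087,0,0],
    [-0.097,0,0],
    [-0.107,0,0],
    [-0.117,0,0.003],
    [-0.122,0,0.006],
    [-0.127,0,0.01],
    [-0.135,0,0.019],
    [-0.141,0,0.028],
    [-0.143,0,0.031],
    [-0.145,0,0.033],
    [-0.145,0,0.033],
  ],
  grip=[1,1,1,1,1,1,1,1,1,1,1,1,1,1,1,1],
)

```text
clock: 15.45
tool_pos: [0.5798, 0.1137, 0.0618]
eef_rot: [0.735, 0.678, 0.0, 0.0]
contact_force: [-0.2, 0.4, -0.2]
opening: 0.003
finger_force: 0.0
```

Request:
jog_arm(
  turn=[
    [0,0,0],
    [0,0,0],
    [0,0,0],
    [0,0,0],
  ],
  translation=[
    [0,0,0.001],
    [0,0,0.002],
    [0,0,0.003],
    [0,0,0.003],
  ],
  grip=[1,1,1,1],
)

```text
clock: 15.95
tool_pos: [0.58, 0.1137, 0.0612]
eef_rot: [0.735, 0.678, 0.0, 0.001]
contact_force: [-5.5, -0.9, 19.5]
opening: 0.003
finger_force: 9.9
```

Request:
jog_arm(
  turn=[
    [0,0,0],
    [0,0,0],
    [0,0,0],
    [0,0,0],
    [0,0,0],
    [0,0,0],
  ],
  translation=[
    [0,0,-0.006],
    [0.025,0,-0.006],
    [0.025,0,-0.003],
    [0.025,0,-0.001],
    [0.025,0,0],
    [0.025,0,0],
  ],
  grip=[1,1,1,1,1,1],
)

```text
clock: 16.7
tool_pos: [0.5819, 0.1404, 0.0613]
eef_rot: [0.735, 0.678, 0.002, -0.0]
contact_force: [-4.7, 3.4, 22.9]
opening: 0.004
finger_force: 11.0
```

The contact height near the hinge matches the height near the free edge, so the lid is flat and shut. I'll retract.

Request:
jog_arm(
  turn=[
    [0,0,0],
    [0,0,0],
    [0,0,0],
    [0,0,0],
    [0,0,0],
    [0,0,0],
  ],
  translation=[
    [0,0,-0.02],
    [0,0,-0.07],
    [0,0,-0.12],
    [0,0,-0.17],
    [0,0,-0.17],
    [0,0,-0.17],
  ],
  grip=[1,1,1,1,1,1],
)

```text
clock: 17.45
tool_pos: [0.5813, 0.1369, 0.2281]
eef_rot: [0.736, 0.677, -0.001, 0.0]
contact_force: [0.0, -0.1, -0.5]
opening: 0.006
finger_force: 0.0
```

```bash
python3 - <<'E'
from h import *
a=cams.snapshot("scene"); c=cams.camera_params("scene")
print([(round(d["p"],2),tr(d["position"])) for d in models.place_of("scene","square")],[(round(d["p"],2),tr(d["position"])) for d in models.place_of("scene","round")])
# brightness along tray y at x=+.06, z=lid top: lid grey between y .032 and .098
for x in(.05,.08): print(x,[(int(y*1000),int(a[int(round(v)),int(round(u))].mean())) for y in np.arange(.0,.13,.006) for u,v in [proj("scene",T.apply([x,y,.038])+O)]])
E
```

```text
[(0.91, array([ 0.0615, -0.0398,  0.0268]))] [(0.85, array([-0.1673, -0.0792,  0.0026])), (0.76, array([-0.1663,  0.0004, -0.0016]))]
0.05 [(0, 254), (6, 254), (12, 253), (18, 254), (24, 253), (30, 251), (36, 189), (42, 191), (48, 191), (54, 192), (60, 191), (66, 191), (72, 190), (78, 191), (84, 189), (90, 190), (96, 190), (102, 155), (108, 241), (114, 246), (120, 50), (126, 50)]
0.08 [(0, 253), (6, 254), (12, 253), (18, 254), (24, 253), (30, 251), (36, 188), (42, 190), (48, 189), (54, 189), (60, 190), (66, 189), (72, 189), (78, 189), (84, 189), (90, 190), (96, 189), (102, 158), (108, 241), (114, 251), (120, 50), (126, 51)]
```

The lid spans y 33–100 mm flat over the trough, the black rounds are hidden beneath it, and the square is in place. I'm handing in.

```bash
python3 -c "
from plant import r
print(r.finish_job())"
```

```text
the job is handed in; nothing more can be done
None
```

I swept both black round plinths into the trough, left the square where it was, and shut the lid. The job is handed in at about 17.5 s of the 51 s allowed, but the simulator gave no verdict on it.

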